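# Ready the dividing centres for the next tower blank

### The job

Get the dividing centres ready for the next tower blank: turn the index sleeve to 4 so that it clicks home and let go of it, then draw the sprung tailstock rod back by its knob until the red ring has just come fully out of the barrel. Finish holding the rod there, still, so that I can drop the blank in between the centres (the program ends while holding it); leave the house, the blank, the knife and the paint pot where they are.

Things in the scene. Friction and masses are not known exactly. Their poses are not given: they have to be found in the camera images.
- centres: Fixed dividing centres: grey bed 250 x 62, 18 mm high; blue headstock (y 60 to 105, x +-25, top 105 mm) and tailstock (y -55 to -100, x +-23, top 101 mm). Origin: centre of its underside, on the cutting mat (top at z = 0.003). z up; y along the level spindle axis, 80 mm above the origin, from tailstock to headstock. A red-lined pointer on it ends at the scale (y 109, top 110 mm).
- sleeve_grip (a point): Fixed point on the spindle axis in the middle of the sleeve's black knurled grip (fixture coordinates 0, 135, 80 mm), axes as centres. Grip: diameter 46, length 30 mm (y 120 to 150), free all round and at its end. The white scale ring beside it (y 107 to 120, dia. 52 mm) carries black numerals 1 to 12 and turns with it, as does the drive plate beyond the headstock.
- index_sleeve (a joint): Sleeve angle, rad, about +y of centres: grows as the sleeve's top moves towards the fixture's +x. Numeral n is on top under the pointer at (n - 1) x 0.5236, so 4 is at 1.571 (or a full turn more or less). A ball detent clicks at each numeral and draws the sleeve home if let go within 0.2 rad; passing to the next takes about 0.15 N m. It turns endlessly both ways. Starts at 6, 7, 8 or 9.
- tail_rod (a joint): Travel of the tailstock rod, m: 0 at home, grows as it is drawn out towards the fixture's -y; hard stop at 0.045. An inner spring pulls it home: 5 N at 0, 10.5 N at 0.030. The steel rod (diameter 12 mm) has thin black rings at 10, 20 and 40 mm and a red ring 4 mm wide that begins to show at the barrel's rear face at 0.026 and is just fully out at 0.030.
- knob_grip (a point): Point on the rod's axis in the middle of its black knurled pull knob, axes as centres, moving with the rod (at home: fixture coordinates 0, -138, 80 mm). The knob has diameter 26 mm and length 28 mm along y, and is free all round; at home 12 mm of bare rod show between knob and barrel.
- barrel_mouth (a point): Fixed point on the axis at the rear face of the tailstock's steel barrel (fixture coordinates 0, -112, 80 mm), where the rod comes out; barrel diameter 27 mm.
- model_house: White card model house with a red roof, footprint 46 x 60 mm, 93 mm to the chimney top; origin under its centre. Stands loose 14 to 18 cm from the fixture on its +x side; leave it alone.
- tower_blank: Pale turned wooden tower blank with square ends, 26 x 86 x 26 mm, lying along its own y; origin under its centre. Lies loose on the fixture's +x side; leave it alone.
- craft_knife: Dark craft knife with a steel blade, 143 mm long along its own y, 12 mm wide and 10 mm high; origin on its underside. Lies loose on the fixture's -x side; leave it alone.
- paint_pot: Small closed paint pot with a yellow-brown lid, diameter 34 mm, 42 mm high; origin under its centre. Stands loose on the fixture's -x side; leave it alone.

How it is judged:
By the outcome, as a careful person would: the job done as asked, in the order asked, and still so for the second after the job is handed in, while the arm keeps its last pose, push and grip.
It also fails if it takes over 69 s, if anything falls off the work surface, if the arm or the gripper's body presses on something with over 40 N, if the wrist force passes 120 N, or if a joint passes its speed limit or range.

### The arm

A 7-joint arm with a two-finger parallel gripper is mounted at the origin on the work surface. World frame = base frame: x ahead of the robot, y to its left, z up, the work surface at z = 0. Lengths are in m, angles in rad, forces in N, time in s.
With the tool pointing down it reaches from about 0.425 to 1.025 m from the base axis. Payload 9.4 kg.
Tool frame: the origin (TCP) lies at the very end of the fingers, on their centre line; the grasp point (between the pads) lies behind it (manip.grip_point_offset is the z of the grasp point in the tool frame, in m); z points along the fingers, y is the line along which they close (so a half turn about z gives the same grasp; the last joint's range is limited). The gripper opens to 85 mm and grips with 20 to 120 N. Pads are 22 mm wide; open, the fingers measure 114 mm over their backs; the gripper's body (76 mm by 85 mm) begins 54 mm behind the grasp point. The pads swing forward as they close: fully open they stand 13 mm farther back than shut.
Start: joints at [1.085, 0.599, -0.003, 1.599, 0.002, 0.943, -0.08], TCP at [0.288, -0.665, 0.231] pointing down, gripper open.
Joint ranges: [-2.57, 2.57], [-0.35, 1.97], [-1.29, 1.29], [0.11, 2.56], [-1.05, 4.19], [0.11, 1.86], [-2.63, 2.63]. Speed limits (rad/s): [2.22, 2.22, 3.01, 3.01, 3.14, 3.14, 3.14].

### API

Orientations are given as a rotation vector (axis times angle).
In Python, from rig import status, optics, manip gives the robot as it stands.
- The arm moves only by the shell command python3 -m creep 'ROWS'. ROWS is JSON, a list that holds one entry, the list of rows, each a list of 7 numbers: the turn, a rotation vector about the tool's x, y, z in degrees, then the shift along the tool's x, y, z in mm, then the opening, from 0 (shut) to 1 (fully open). In form: [[[rx, ry, rz, x, y, z, claw], ...]]. A call has 1 to 12 rows; each row is the pose to reach, as a shift and turn from the pose commanded when the call began, along the tool's axes at that moment; what a row does not reach only later rows make up. A row lasts 1/10 s, in which the tool goes at most 50 mm and 8.59 degrees, less where a joint would pass 70% of its speed; a pose out of reach is approached as far as the arm can. A call with a gripper value outside its range is refused whole. The fingers move at their own pace and stop on an object; the grip force is fixed at half the most. Time passes only in rows, so rows that repeat a pose let the fingers close. It gives the time, the measured TCP pose, the force, the opening and the grip force at its end, in the units of the state.
- status.state(): the state, without advancing time (a new reading comes with each control period).
- optics.get_image(name): name is "scene" or "top" or "wrist"; returns a dict with "frame" (400x640x3 uint8, red, green, blue), "fx", "fy", "cx", "cy" (pixels), "world_from_camera" (4x4, takes a point from camera to world coordinates). Camera axes: x right, y up, looking along -z (the intrinsics and any distortion apply to the point x, -y, -z); pixel columns grow to the right and rows downward; lengths in m; the calibration is good to about 2 mm. A picture is of the moment at which its call begins. There is no depth.
- manip.close_job(): hands the job in; it is judged then, once.
Trained networks look in a picture, given as the dict that the camera call returned (one of the last four; its "shot" number tells which), for a name from the list of things; names that differ only in an ending like _2 or _b are one class to them, and where a whole thing is asked for, a point or a joint stands for the part that bears it (a point fixed in the world has none). Each returns a list of dicts, best first, with "score" (0 to 1); they miss things now and then, are a little off and sometimes report something else, mostly with a low value. They report only what shows in the picture. A call takes as long as a camera call.
- optics.look_for(query, picture): "position" ([x, y, z] in m, in the coordinates of the camera as it stood for that picture, good to about 4 mm: the middle of the surface that is visible of it).
The state is a dict: "time": time; "q": joint angles; "dq": joint speeds; "tau": joint torques, N m; "eef_pos": TCP position; "eef_rot": TCP orientation; "force": force on the tool from outside, world axes, zero at the start; "moment": the same for the moment, N m; "width": finger opening in m; "grasp_force": force on a finger pad.
Only numpy, scipy, OpenCV 4.12 (cv2) and the standard library are available. Lean on these libraries where they do the work, as an engineer would, in place of code of your own. Each camera call takes 0.05 s, during which the arm holds its last target. There are 200 camera calls.

## Working session

There is one attempt and no reset: what is moved stays moved. The work goes in short steps, Python scripts to look and compute and a shell command to move; the robot and the scene stay as the last step left them, time stands still between calls to the robot, and variables do not carry over. Pictures are saved under pics/ and viewed, at most 10 in all, crops included, and the job is handed in when it is done.

```bash
mkdir -p pics; ls; cat > h.py <<'E'
import numpy as np, cv2
from rig import status, optics, manip
from scipy.spatial.transform import Rotation as R
def save(p,name,crop=None,s=1):
    f=p["frame"][:,:,::-1]
    if crop: a,b,c,d=crop; f=f[b:d,a:c]
    if s!=1: f=cv2.resize(f,None,fx=s,fy=s,interpolation=cv2.INTER_CUBIC)
    cv2.imwrite("pics/"+name,f)
def proj(p,w):
    T=np.linalg.inv(p["world_from_camera"]); c=T[:3,:3]@np.array(w)+T[:3,3]
    return p["cx"]+p["fx"]*c[0]/-c[2], p["cy"]-p["fy"]*c[1]/-c[2]
def ray(p,u,v):
    T=np.array(p["world_from_camera"]); d=T[:3,:3]@np.array([(u-p["cx"])/p["fx"],-(v-p["cy"])/p["fy"],-1]); return T[:3,3],d/np.linalg.norm(d)
def tri(obs):
    A=np.zeros((3,3));b=np.zeros(3)
    for p,u,v in obs:
        o,d=ray(p,u,v);M=np.eye(3)-np.outer(d,d);A+=M;b+=M@o
    return np.linalg.solve(A,b)
def look(p,q,n=2):
    T=np.array(p["world_from_camera"])
    return [(round(d["score"],2),(T[:3,:3]@np.array(d["position"])+T[:3,3]).round(4).tolist()) for d in optics.look_for(q,p)[:n]]
E
python3 - <<'E'
from h import *
s=status.state(); print({k:np.round(v,3).tolist() for k,v in s.items()}, manip.grip_point_offset)
for n in ("scene","top","wrist"):
    p=optics.get_image(n); save(p,n+"0.png"); print(n,[k for k in p if k not in("frame",)],np.round(p["world_from_camera"],3).tolist(),p["fx"],p.get("dist"))
    for q in ("centres","sleeve_grip","index_sleeve","knob_grip","barrel_mouth","model_house","tower_blank","craft_knife","paint_pot"): print(q,look(p,q))
E
```

```text
pics
{'time': 0.0, 'q': [1.085, 0.6, -0.003, 1.6, 0.002, 0.943, -0.08], 'dq': [0.001, -0.0, -0.0, -0.001, 0.001, 0.001, 0.0], 'tau': [0.0, -77.646, 1.564, -25.801, 0.012, 0.009, 0.0], 'eef_pos': [0.288, -0.665, 0.23], 'eef_rot': [-3.075, -0.637, 0.001], 'force': [-0.547, -0.084, 0.213], 'moment': [0.031, 0.028, 0.04], 'grasp_force': 0.0, 'width': 0.085} -0.0187
scene ['fx', 'fy', 'cx', 'cy', 'world_from_camera', 'shot'] [[-0.705, -0.512, 0.49, 1.039], [0.709, -0.525, 0.471, 0.438], [0.016, 0.68, 0.733, 0.712], [0.0, 0.0, 0.0, 1.0]] 519.2292605203455 None
centres [(0.92, [0.5426, 0.0428, 0.0685])]
sleeve_grip [(0.65, [0.5426, 0.0415, 0.07])]
index_sleeve [(0.96, [0.5661, 0.1328, 0.0981]), (0.37, [0.6996, 0.0057, 0.0622])]
knob_grip [(0.68, [0.495, -0.1196, 0.0936])]
barrel_mouth [(0.89, [0.546, 0.0422, 0.0693])]
model_house []
tower_blank [(0.82, [0.5945, 0.0081, 0.0258])]
craft_knife [(0.53, [0.4332, -0.048, 0.0096])]
paint_pot [(0.75, [0.4592, 0.1089, 0.0381]), (0.44, [0.433, -0.0512, 0.0132])]
top ['fx', 'fy', 'cx', 'cy', 'world_from_camera', 'shot'] [[-0.026, 0.981, -0.19, 0.49], 
[... 187 characters left out ...]
 0.0921])]
index_sleeve [(0.67, [0.5437, 0.1189, 0.1039])]
knob_grip [(0.86, [0.4891, -0.1253, 0.0943])]
barrel_mouth [(0.65, [0.5195, 0.0058, 0.0892])]
model_house [(0.84, [0.6787, -0.004, 0.0676])]
tower_blank [(0.72, [0.5899, 0.0048, 0.0287])]
craft_knife [(0.75, [0.4326, -0.0622, 0.0139])]
paint_pot [(0.8, [0.4496, 0.0978, 0.0486]), (0.52, [0.521, 0.0056, 0.0914])]
wrist ['fx', 'fy', 'cx', 'cy', 'world_from_camera', 'shot'] [[0.397, 0.877, 0.271, 0.357], [-0.918, 0.38, 0.116, -0.635], [-0.001, -0.295, 0.956, 0.374], [0.0, 0.0, 0.0, 1.0]] 346.75495505429444 None
centres []
sleeve_grip []
index_sleeve []
knob_grip []
barrel_mouth []
model_house []
tower_blank []
craft_knife []
paint_pot []
```

View pics/scene0.png

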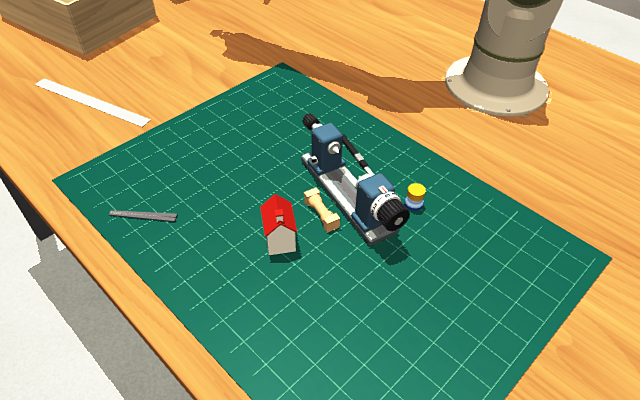

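View pics/top0.png

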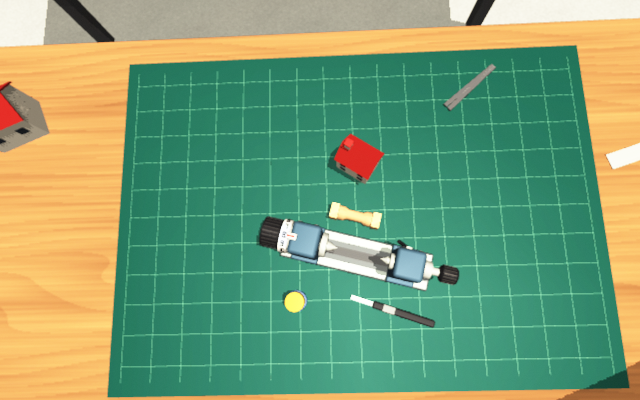

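The scene view shows the fixture with its headstock and black grip at about (395,215) and the knob at (311,121). In the top view the grip is at (271,233), the knob at (449,275), the house at (358,158), the blank at (355,215), the pot at (294,301) and the knife at about (393,312). Next I fit the fixture pose to the black grip and knob blobs in both views.

```bash
cat >> h.py <<'E'
def cyl(y0,y1,r):
    a=np.linspace(0,2*np.pi,40); return np.vstack([np.c_[r*np.cos(a),np.full(40,y),80+r*np.sin(a)] for y in (y0,y1)])/1000
def fix2w(P,x):  # x: fx,fy,fz,yaw(about z)
    c,s=np.cos(x[3]),np.sin(x[3]); P=np.atleast_2d(P); return P@np.array([[c,s,0],[-s,c,0],[0,0,1]])+np.array(x[:3])
def hullc(p,y0,y1,r,x):
    uv=np.array([proj(p,w) for w in fix2w(cyl(y0,y1,r),x)],np.float32); m=cv2.moments(cv2.convexHull(uv)); return np.array([m['m10']/m['m00'],m['m01']/m['m00']]),m['m00']
def blob(p,u,v,rad,th=60):
    f=p["frame"].astype(int); m=(f.max(2)<th).astype(np.uint8); z=np.zeros_like(m); cv2.circle(z,(int(u),int(v)),rad,1,-1); m=cv2.morphologyEx(m&z,cv2.MORPH_CLOSE,np.ones((3,3)))
    n,l,st,c=cv2.connectedComponentsWithStats(m); i=1+np.argmax(st[1:,4]); return c[i],st[i]
E
python3 - <<'E'
from h import *
from scipy.optimize import least_squares
print([a for a in dir(manip) if a[0]!='_'],[a for a in dir(status) if a[0]!='_'])
ps,pt=optics.get_image("scene"),optics.get_image("top")
obs=[]
for p,u,v,r,g in ((ps,395,215,24,0),(pt,271,233,22,0),(ps,310,121,14,1),(pt,449,275,16,1)):
    c,st=blob(p,u,v,r); print(c.round(1),st); obs.append((p,c,(120,150,23) if g==0 else (-152,-124,13)))
def res(x): return np.concatenate([hullc(p,*g,x)[0]-c for p,c,g in obs])
r=least_squares(res,[.52,.01,.003,-.25]); print(r.x,r.fun.round(1))
for p,c,g in obs: print(hullc(p,*g,r.x)[1])
print(fix2w(np.array([[0,.135,.08],[0,-.138,.08]]),r.x))
s=2
import cv2
c=np.vstack([cv2.resize(ps["frame"][90:260,290:440],None,fx=2.5,fy=2.5),cv2.resize(np.pad(pt["frame"][205:300,255:470],((0,0),(0,0),(0,0))),(375,166))])
cv2.imwrite("pics/a.png",c[:,:,::-1])
E
```

```text
['IKError', 'close_job', 'grip_point_offset'] ['state']
[391.1 216. ] [371 199  39  39 819]
[267.5 239.4] [259 229  19  20 236]
[309.4 120.8] [303 114  17  16 152]
[447.9 274.6] [438 265  21  19 233]
[ 0.518026    0.00251147 -0.00128045 -0.25611691] [ 4.  -1.8  4.4 -4.2  2.9  1.5 -1.1  1.3]
764.947834485909
684.250134347938
241.2550264283782
387.83751460397616
[[ 0.55222501  0.1331079   0.07871955]
 [ 0.483067   -0.13098711  0.07871955]]
```

```bash
cat >> h.py <<'E'
YAW=-0.256
def Rt(yaw=None,tilt=0,flip=0):
    "tool down, x along fixture +y (flip: -y), y along fixture x; tilt deg about fixture +y (body towards +x fixture)"
    yaw=YAW if yaw is None else yaw; c,s=np.cos(yaw),np.sin(yaw); fx=np.array([c,s,0]);fy=np.array([-s,c,0]); k=-1 if flip else 1
    return R.from_rotvec(fy*np.radians(tilt))*R.from_matrix(np.c_[k*fy,k*fx,[0,0,-1]])
def rel(pos,Rg,back=0.0187):
    "row taking grasp point (back behind TCP) to pos"
    s=status.state(); R0=R.from_rotvec(s["eef_rot"]); p=np.array(pos)+Rg.apply([0,0,back])
    return (R0.inv()*Rg).as_rotvec(degrees=True).round(1).tolist()+(R0.inv().apply(p-s["eef_pos"])*1000).round(1).tolist()
E
python3 - <<'E'
from h import *
s=status.state(); R0=R.from_rotvec(s["eef_rot"])
p=optics.get_image("wrist"); T=p["world_from_camera"]
print(R0.inv().apply(T[:3,3]-s["eef_pos"]), R0.inv().apply(T[:3,:3]@[0,0,-1]))
for f in (0,1): print(f,rel([.552,.135,.25],Rt(flip=f)))
E
```

```text
[ 0.07558278 -0.00015355 -0.14323167] [-2.94646476e-01 -7.17954511e-04  9.55606058e-01]
0 [0.0, -0.0, -51.9, 560.2, -629.4, -0.0]
1 [-0.0, -0.0, 128.1, 560.2, -629.4, -0.0]
```

View pics/a.png

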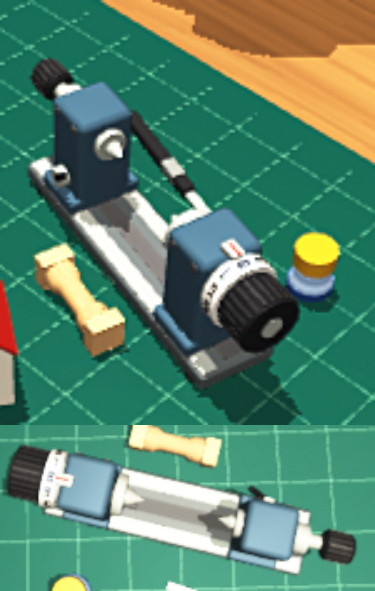

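The crop shows the whole fixture with the grip at the near end, and the pointer's red line over the white scale ring. I move the arm above the sleeve.

```bash
python3 -m creep '[[[0,0,-52,560,-629,0,1],[0,0,-52,560,-629,0,1],[0,0,-52,560,-629,0,1],[0,0,-52,560,-629,0,1],[0,0,-52,560,-629,0,1],[0,0,-52,560,-629,0,1],[0,0,-52,560,-629,0,1],[0,0,-52,560,-629,0,1],[0,0,-52,560,-629,0,1],[0,0,-52,560,-629,0,1],[0,0,-52,560,-629,0,1],[0,0,-52,560,-629,0,1]]]'
python3 - <<'E'
from h import *
print(status.state()["q"],rel([.552,.135,.25],Rt()))
E
```

```text
time: 2.85
eef_pos: [0.4766, -0.0937, 0.2316]
eef_rot: [2.485, 1.921, 0.001]
force: [1.2, -0.6, 0.5]
width: 0.0852
grasp_force: 0.0
[ 0.34661591  0.33256677 -0.34850458  2.11955504  0.17148641  0.71451857
 -0.36898003] [0.1, 0.0, 0.1, 240.3, 15.3, 0.3]
```

```bash
python3 -m creep '[[[0,0,0,240,15,0,1],[0,0,0,240,15,0,1],[0,0,0,240,15,0,1],[0,0,0,240,15,0,1],[0,0,0,240,15,0,1],[0,0,0,240,15,0,1],[0,0,0,240,15,0,1],[0,0,0,240,15,0,1]]]'
python3 - <<'E'
from h import *
print(status.state()["q"])
p=optics.get_image("wrist"); pt=optics.get_image("top");ps=optics.get_image("scene")
np.save("w1.npy",p,allow_pickle=True)
x=[.518,.0025,.003,-.256]
print([proj(p,w) for w in fix2w(np.array([[0,.135,.08],[0,.12,.106],[0,.109,.11],[-.025,.105,.105],[.025,.105,.105],[.025,.06,.105],[-.025,.06,.105]]),x)])
save(p,"w1.png")
print(look(p,"index_sleeve"))
E
```

```text
time: 3.65
eef_pos: [0.5507, 0.1316, 0.2311]
eef_rot: [2.486, 1.92, -0.002]
force: [0.1, -0.1, -0.3]
width: 0.0855
grasp_force: 0.0
[-0.07415522  0.43113231 -0.36264534  1.95127211  0.20992296  0.79624896
 -0.80989129]
[(np.float64(322.620139646556), np.float64(178.91060163624206)), (np.float64(322.67567072178156), np.float64(204.90212203353718)), (np.float64(322.67055289204677), np.float64(219.44421661841054)), (np.float64(292.2376162623314), np.float64(221.80495328334865)), (np.float64(353.062292209873), np.float64(221.83771263644945)), (np.float64(351.6399366596909), np.float64(270.6923511005154)), (np.float64(293.5235766620408), np.float64(270.65605102064893))]
[(0.59, [0.5568, 0.1286, 0.1021])]
```

View pics/w1.png

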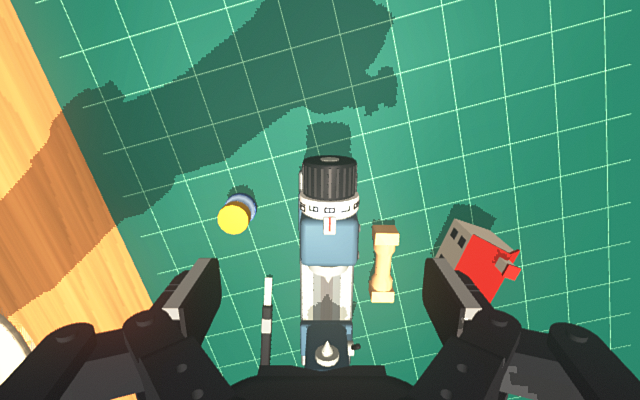

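The wrist view shows the grip at (329,178), the pointer at (330,225) and the headstock block spanning u 300 to 358. The fixture lies about 5 mm further to its +x than fitted. Next I zoom in on the numeral.

```bash
python3 - <<'E'
from h import *
p=np.load("w1.npy",allow_pickle=True).item(); save(p,"w1c.png",(285,150,375,240),6)
E
```

```text
(no output)
```

View pics/w1c.png

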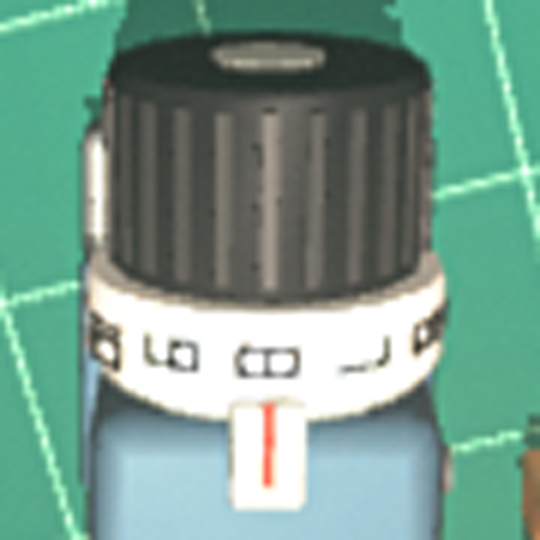

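The pointer stands at 8, with 9 to its left and 7 to its right. That means −120° to reach 4, as two strokes of −60°. Next I triangulate the spindle end disc and the pointer tab in wrist and scene views.

```bash
python3 - <<'E'
from h import *
p=np.load("w1.npy",allow_pickle=True).item(); ps=optics.get_image("scene")
x=[.518,.0025,.003,-.256]
for n,a,b in (("disc y150 z80",(329.8,159.5),(398,221.2)),("tab y~103 z110",(329.7,225.8),(384,190))):
    w=tri([(p,*a),(ps,*b)]); c,s=np.cos(-.256),np.sin(-.256); d=w-np.array(x[:3]); print(n,w.round(4),"fixture",(np.array([c*d[0]+s*d[1],-s*d[0]+c*d[1],d[2]])*1000).round(1),np.subtract(proj(p,w),a).round(1),np.subtract(proj(ps,w),b).round(1))
# wrist ray at grip midline on z=.083
o,d=ray(p,329.7,185); w=o+d*(.083-o[2])/d[2]; print(w)
w=np.array([.518,.0025])+np.array([np.cos(-.256),np.sin(-.256)])*.0055+0.002*np.array([.253,.967]); print("origin",w)
print(rel([.5584,.1353,.083],Rt(tilt=0)),rel([.5584,.1353,.083],Rt(tilt=30)))
E
```

```text
disc y150 z80 [0.5624 0.1474 0.0815] fixture [  6.3 151.5  78.5] [0.2 0.3] [0.2 0.1]
tab y~103 z110 [0.5494 0.1016 0.1112] fixture [  5.3 103.8 108.2] [-0.5 -1.2] [-0.5 -0.4]
[0.55676786 0.12626101 0.083     ]
origin [0.52382676 0.00304133]
[0.0, 0.0, -0.0, 5.2, 6.2, 167.1] [30.0, 0.0, -0.0, 5.2, -3.2, 164.6]
```

```bash
python3 - <<'E'
from h import *
g=[.558,.133,.082]
print(rel(g,Rt(tilt=30),.0187-.09),rel(g,Rt(tilt=30),.0207))
E
```

```text
[30.0, 0.0, -0.0, 2.9, 42.0, 87.7] [30.0, 0.0, -0.0, 2.9, -4.0, 167.3]
```

```bash
python3 -m creep '[[[8,0,0,1,12,25,1],[16,0,0,2,24,50,1],[24,0,0,3,36,75,1],[30,0,0,3,42,88,1],[30,0,0,3,42,88,1],[30,0,0,3,34,101,1],[30,0,0,3,25,117,1],[30,0,0,3,16,132,1],[30,0,0,3,7,148,1],[30,0,0,3,0,160,1],[30,0,0,3,-4,167,1],[30,0,0,3,-4,167,1]]]'
python3 - <<'E'
from h import *
print(rel([.558,.133,.082],Rt(tilt=30),.0207))
p=optics.get_image("wrist"); save(p,"w2.png")
E
```

```text
time: 5.1
eef_pos: [0.5472, 0.137, 0.0641]
eef_rot: [-2.13, -1.648, 0.442]
force: [-0.2, -0.7, 0.1]
width: 0.0857
grasp_force: 0.0
[-0.0, 0.1, 0.1, -1.1, 0.9, -0.5]
```

View pics/w2.png

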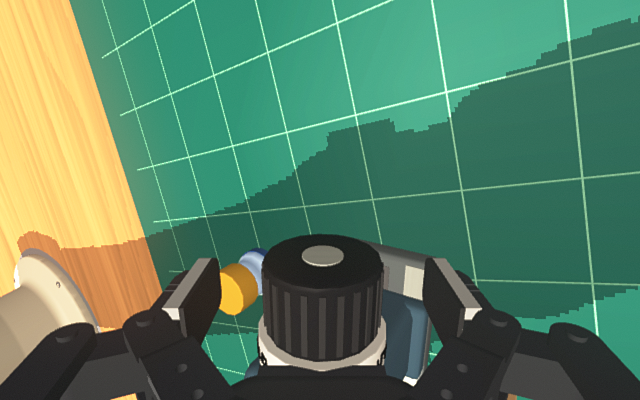

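The fingers (inner edges at u 219 and 425) straddle the grip, whose middle is at u 322. I close on it.

```bash
python3 -m creep '[[[0,0,0,0,0,0,0],[0,0,0,0,0,0,0],[0,0,0,0,0,0,0],[0,0,0,0,0,0,0],[0,0,0,0,0,0,0],[0,0,0,0,0,0,0],[0,0,0,0,0,0,0],[0,0,0,0,0,0,0]]]'
python3 - <<'E'
import numpy as np
for a in range(-5,-66,-5): t=np.radians(a); print(a,(-20.7*np.sin(t)).round(1),(-20.7*(1-np.cos(t))).round(1))
E
```

```text
time: 5.95
eef_pos: [0.5482, 0.137, 0.0652]
eef_rot: [-2.131, -1.647, 0.441]
force: [0.2, -0.9, 7.2]
width: 0.0443
grasp_force: 60.6
-5 1.8 -0.1
-10 3.6 -0.3
-15 5.4 -0.7
-20 7.1 -1.2
-25 8.7 -1.9
-30 10.3 -2.8
-35 11.9 -3.7
-40 13.3 -4.8
-45 14.6 -6.1
-50 15.9 -7.4
-55 17.0 -8.8
-60 17.9 -10.3
-65 18.8 -12.0
```

```bash
python3 -m creep '[[[-5,0,0,0,1.8,-0.1,0],[-10,0,0,0,3.6,-0.3,0],[-15,0,0,0,5.4,-0.7,0],[-20,0,0,0,7.1,-1.2,0],[-25,0,0,0,8.7,-1.9,0],[-30,0,0,0,10.3,-2.8,0],[-35,0,0,0,11.9,-3.7,0],[-40,0,0,0,13.3,-4.8,0],[-45,0,0,0,14.6,-6.1,0],[-50,0,0,0,15.9,-7.4,0],[-55,0,0,0,17,-8.8,0],[-60,0,0,0,17.9,-10.3,0]]]' &&
python3 -m creep '[[[0,0,0,0,0,0,0],[0,0,0,0,0,0,0],[0,0,0,0,0,0,1],[0,0,0,0,0,0,1],[0,0,0,0,0,0,1],[0,0,0,0,0,0,1],[0,0,0,0,0,0,1],[0,0,0,0,0,0,1]]]'
python3 - <<'E'
from h import *
print(rel([.558,.133,.082],Rt(tilt=-30),.0207),rel([.558,.133,.082],Rt(tilt=-30),.0187-.09),rel([.558,.133,.082],Rt(tilt=30),.0187-.09),rel([.558,.133,.082],Rt(tilt=30),.0207))
print(status.state()["q"])
E
```

```text
time: 7.15
eef_pos: [0.5635, 0.1317, 0.0632]
eef_rot: [2.28, 1.766, 0.213]
force: [10.4, 33.7, 11.3]
width: 0.0445
grasp_force: 71.5
time: 7.95
eef_pos: [0.5568, 0.1155, 0.0602]
eef_rot: [2.281, 1.749, 0.175]
force: [0.1, -0.4, -0.6]
width: 0.0854
grasp_force: 0.0
[-13.9, 3.7, 0.6, 17.1, 7.9, -2.9] [-13.9, 3.7, 0.6, 11.4, -14.1, -92.0] [46.1, 3.6, -1.4, 12.5, 54.4, -72.2] [46.1, 3.6, -1.4, 16.8, -12.0, -8.6]
[-0.46619506  0.64336914  0.04333167  2.25139326  1.2446781   0.21414172
 -1.91593633]
```

The arm ran into its wrist limit (q6 about 0.2) at tilt −16°. I back off along the tool and look.

```bash
python3 -m creep '[[[0,0,0,0,0,-10,1],[0,0,0,0,0,-25,1],[0,0,0,0,0,-45,1],[0,0,0,0,0,-65,1],[0,0,0,0,0,-85,1],[0,0,0,0,0,-105,1],[0,0,0,0,0,-125,1],[0,0,0,0,0,-125,1]]]'
python3 - <<'E'
from h import *
print(status.state()["q"],rel([.558,.133,.25],Rt(tilt=0)))
p=optics.get_image("wrist"); np.save("w3.npy",p,allow_pickle=True); u,v=proj(p,[.5525,.114,.109]); print(u,v); u,v=int(u),int(v)
ps=optics.get_image("scene"); a=cv2.resize(p["frame"][max(v-50,0):v+50,u-60:u+60],(600,500)); cv2.imwrite("pics/w3.png",a[:,:,::-1])
E
```

```text
time: 8.75
eef_pos: [0.5257, 0.1329, 0.1822]
eef_rot: [2.28, 1.748, 0.18]
force: [0.4, 0.6, 0.5]
width: 0.0856
grasp_force: 0.0
[-0.29481687  0.41258005 -0.27108313  2.20802346  0.7901266   0.50833244
 -1.49239178] [16.3, 3.6, -0.4, 5.8, 43.7, -38.8]
334.13162862445466 215.61516170979118
```

View pics/w3.png

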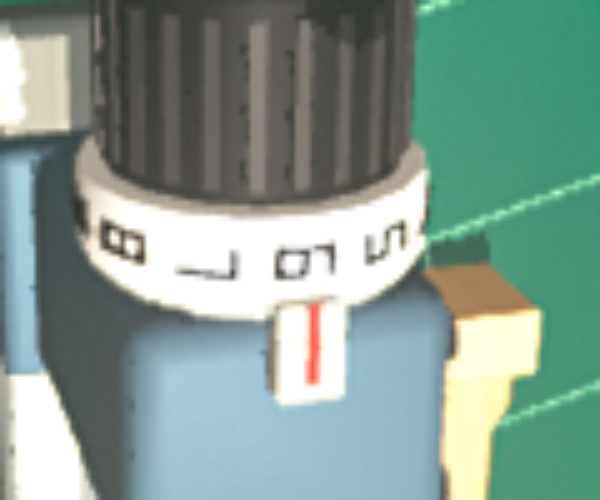

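The 6 is now under the pointer, with 8, 7 and 5 beside it. I finish with two −30° strokes within the proven tilt range.

```bash
python3 - <<'E'
from h import *
print(rel([.558,.133,.082],Rt(tilt=30),.0187-.09),rel([.558,.133,.082],Rt(tilt=30),.0197))
E
```

```text
[46.2, 3.5, -1.4, 12.4, 54.1, 53.0] [46.2, 3.5, -1.4, 16.6, -11.6, 115.8]
```

```bash
python3 -m creep '[[[8,0.6,-0.2,2,9,5,1],[16,1.2,-0.5,4,18,10,1],[24,1.8,-0.7,6,27,20,1],[32,2.4,-1,8,36,30,1],[40,3,-1.2,10,46,42,1],[46.2,3.5,-1.4,12.4,54,53,1],[46.2,3.5,-1.4,12.4,54,53,1],[46.2,3.5,-1.4,13.2,40,66,1],[46.2,3.5,-1.4,14,26,80,1],[46.2,3.5,-1.4,15,12,93,1],[46.2,3.5,-1.4,16,-2,107,1],[46.2,3.5,-1.4,16.6,-11.6,115.8,1]]]' && python3 -m creep '[[[0,0,0,0,0,0,1],[0,0,0,0,0,0,1]]]'
python3 - <<'E'
from h import *
print(status.state()["q"],rel([.558,.133,.082],Rt(tilt=30),.0197))
E
```

```text
time: 10.05
eef_pos: [0.5464, 0.136, 0.0634]
eef_rot: [-2.13, -1.648, 0.446]
force: [-0.5, 0.2, 0.6]
width: 0.0852
grasp_force: 0.0
time: 10.25
eef_pos: [0.5483, 0.1361, 0.0651]
eef_rot: [-2.131, -1.647, 0.443]
force: [0.4, -1.6, 1.0]
width: 0.0852
grasp_force: 0.0
[ 0.12910445  0.89442725 -0.57574331  1.72926932  0.16809263  1.06858013
 -0.7285478 ] [-0.0, 0.1, 0.1, -0.5, 0.3, -0.0]
```

```bash
python3 -m creep '[[[0,0,0,0,0,0,0],[0,0,0,0,0,0,0],[0,0,0,0,0,0,0],[0,0,0,0,0,0,0],[0,0,0,0,0,0,0],[0,0,0,0,0,0,0],[0,0,0,0,0,0,0]]]' && python3 -m creep '[[[-5,0,0,0,1.8,-0.1,0],[-10,0,0,0,3.6,-0.3,0],[-15,0,0,0,5.4,-0.7,0],[-20,0,0,0,7.1,-1.2,0],[-25,0,0,0,8.7,-1.9,0],[-30,0,0,0,10.3,-2.8,0],[-32,0,0,0,10.9,-3.1,0],[-32,0,0,0,10.9,-3.1,0],[-32,0,0,0,10.9,-3.1,0]]]'
python3 - <<'E'
from h import *
print(status.state()["q"],rel([.558,.133,.082],Rt(tilt=-2),.0197))
E
```

```text
time: 10.95
eef_pos: [0.5483, 0.136, 0.066]
eef_rot: [-2.13, -1.646, 0.443]
force: [-1.5, -1.8, 7.8]
width: 0.0446
grasp_force: 60.6
time: 11.85
eef_pos: [0.5586, 0.1333, 0.0632]
eef_rot: [2.464, 1.904, 0.03]
force: [-5.5, -1.7, 15.9]
width: 0.0444
grasp_force: 67.8
[-0.14050798  0.66571698 -0.29976751  2.08276689  0.5011747   0.43654758
 -1.08928624] [-0.1, 0.1, 0.1, -0.4, 0.2, 0.9]
```

```bash
python3 -m creep '[[[0,0,0,0,0,0,1],[0,0,0,0,0,0,1],[0,0,0,0,0,0,1],[0,0,0,0,0,0,1],[0,0,0,0,0,0,1],[8,0,0,0,-2.9,-0.2,1],[16,0,0,0,-5.7,-0.8,1],[24,0,0,0,-8.4,-1.8,1],[32,0,0,0,-11,-3.1,1],[32,0,0,0,-11,-3.1,1]]]' && python3 -m creep '[[[0,0,0,0,0,0,0],[0,0,0,0,0,0,0],[0,0,0,0,0,0,0],[0,0,0,0,0,0,0],[0,0,0,0,0,0,0],[0,0,0,0,0,0,0],[0,0,0,0,0,0,0]]]'
python3 - <<'E'
from h import *
print(rel([.558,.133,.082],Rt(tilt=30),.0197))
E
```

```text
time: 12.85
eef_pos: [0.5498, 0.1336, 0.062]
eef_rot: [-2.131, -1.638, 0.446]
force: [0.2, 0.5, -0.4]
width: 0.0856
grasp_force: 0.0
time: 13.55
eef_pos: [0.5483, 0.1366, 0.0657]
eef_rot: [-2.13, -1.647, 0.442]
force: [2.7, -0.4, 5.5]
width: 0.0448
grasp_force: 61.8
[-0.0, 0.1, 0.1, -1.0, 0.7, 0.5]
```

```bash
python3 -m creep '[[[-5,0,0,0,1.8,-0.1,0],[-10,0,0,0,3.6,-0.3,0],[-15,0,0,0,5.4,-0.7,0],[-20,0,0,0,7.1,-1.2,0],[-25,0,0,0,8.7,-1.9,0],[-30,0,0,0,10.3,-2.8,0],[-31,0,0,0,10.6,-3,0],[-31,0,0,0,10.6,-3,0],[-31,0,0,0,10.6,-3,0]]]' && python3 -m creep '[[[0,0,0,0,0,0,1],[0,0,0,0,0,0,1],[0,0,0,0,0,0,1],[0,0,0,0,0,0,1],[0,0,0,0,0,0,1],[0,0,0,0,0,-20,1],[0,0,0,0,0,-50,1],[0,0,0,0,0,-90,1],[0,0,0,0,0,-130,1],[0,0,0,0,0,-130,1],[0,0,0,0,0,-130,1]]]'
python3 - <<'E'
from h import *
print(status.state()["q"])
p=optics.get_image("wrist"); u,v=map(int,proj(p,[.5525,.114,.109])); print(u,v)
a=cv2.resize(p["frame"][max(v-50,0):v+50,u-60:u+60],(600,500)); cv2.imwrite("pics/w4.png",a[:,:,::-1])
YK=-.138; o=np.array([.5239,.002]); k=o+YK*np.array([.253,.967]); print(k,rel([*k,.25],Rt()))
E
```

```text
time: 14.45
eef_pos: [0.5584, 0.134, 0.0629]
eef_rot: [2.475, 1.914, 0.015]
force: [-2.7, 1.6, 13.2]
width: 0.0445
grasp_force: 69.2
time: 15.55
eef_pos: [0.5568, 0.1337, 0.1929]
eef_rot: [2.475, 1.912, 0.017]
force: [0.5, 0.3, -0.3]
width: 0.0855
grasp_force: 0.0
[-0.00320715  0.49735725 -0.47936868  1.98145756  0.35477095  0.72874211
 -0.95329742]
320 231
[ 0.488986 -0.131446] [0.9, 0.1, 0.1, -273.3, 2.4, -39.1]
```

View pics/w4.png

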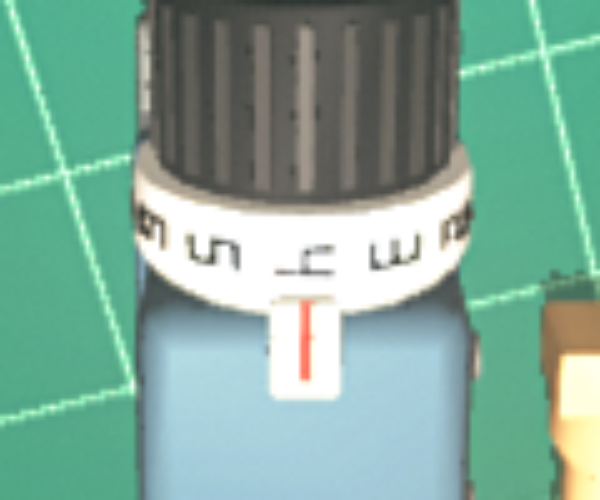

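The 4 sits centred under the pointer. Next I move above the tail knob.

```bash
python3 -m creep '[[[0.5,0,0,-20,1,-25,1],[0.9,0,0,-60,2,-39,1],[0.9,0,0,-110,2,-39,1],[0.9,0,0,-160,2,-39,1],[0.9,0,0,-210,2,-39,1],[0.9,0,0,-250,2,-39,1],[0.9,0,0,-273,2,-39,1],[0.9,0,0,-273,2,-39,1],[0.9,0,0,-273,2,-39,1],[0.9,0,0,-273,2,-39,1]]]'
python3 - <<'E'
from h import *
from scipy.optimize import least_squares
s=status.state(); print(s["q"])
pw,pt,ps=[optics.get_image(n) for n in("wrist","top","scene")]; np.save("k1.npy",pw,allow_pickle=True)
x=[.5239,.002,.003,-.256]
print("pred wrist",hullc(pw,-152,-124,13,x),"barrel rear",proj(pw,fix2w([0,-.112,.08],x)[0]))
for n,p in (("w",pw),("t",pt),("s",ps)):
    print(n,look(p,"knob_grip"),look(p,"barrel_mouth"),look(p,"tail_rod"))
    c=hullc(p,-152,-124,13,x)[0]; print(c,blob(p,*c,{"w":32,"t":16,"s":13}[n],75))
save(pw,"k1.png")
E
```

```text
time: 16.6
eef_pos: [0.4891, -0.1294, 0.2307]
eef_rot: [-2.484, -1.923, 0.001]
force: [-0.3, -0.1, 0.1]
width: 0.0852
grasp_force: 0.0
[ 0.53236877  0.37909401 -0.51203457  2.07162979  0.26802923  0.75440894
 -0.39943026]
pred wrist (array([321.89937537, 183.86733343]), 1117.103628946934) barrel rear (np.float64(322.00475299798853), np.float64(153.8247720718906))
w [(0.86, [0.4908, -0.1233, 0.0927])] [(0.89, [0.5093, -0.0542, 0.0542])] [(0.75, [0.4879, -0.122, 0.0928])]
[321.89937537 183.86733343] (array([319.73563218, 181.66475096]), array([306, 166,  29,  35, 522], dtype=int32))
t [(0.69, [0.4868, -0.1225, 0.093]), (0.44, [0.5232, 0.0083, 0.0866])] [(0.91, [0.5216, 0.0061, 0.0913])] [(0.75, [0.4879, -0.1341, 0.0934])]
[447.54890457 271.87622078] (array([448.18421053, 274.54135338]), array([438, 265,  21,  19, 266], dtype=int32))
s [(0.66, [0.4944, -0.1214, 0.0911])] [(0.68, [0.5451, 0.0406, 0.0704])] [(0.55, [0.4995, -0.1206, 0.0897])]
[309.933023   121.75187934] (array([309.51445087, 120.82080925]), array([302, 113,  18,  18, 173], dtype=int32))
```

View pics/k1.png

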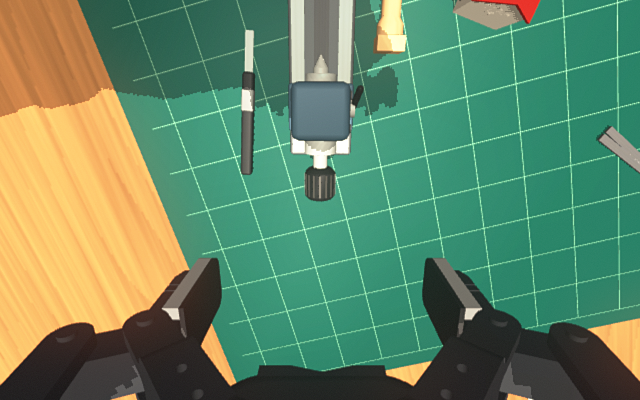

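The wrist view shows the knob at (320,183), within 2 px of the prediction. Bare rod shows at (320,160), then the barrel at (320,147) and the tailstock block at (321,110).

```bash
python3 - <<'E'
from h import *
k=[.4877,-.131,.082]
print(rel(k,Rt(tilt=15),.0187-.08),rel(k,Rt(tilt=15),.0197))
E
```

```text
[15.0, 0.1, 0.1, -0.6, 14.6, 90.2] [15.0, 0.1, 0.1, -0.5, -6.4, 168.4]
```

```bash
python3 -m creep '[[[5,0,0,0,5,30,1],[10,0,0,0,10,60,1],[15,0,0,-0.5,14.6,90,1],[15,0,0,-0.5,10,107,1],[15,0,0,-0.5,5,126,1],[15,0,0,-0.5,0,144,1],[15,0,0,-0.5,-4,160,1],[15,0,0,-0.5,-6.4,168.4,1],[15,0,0,-0.5,-6.4,168.4,1],[15,0,0,-0.5,-6.4,168.4,1]]]'
python3 - <<'E'
from h import *
print(status.state()["q"],rel([.4877,-.131,.082],Rt(tilt=15),.0197))
p=optics.get_image("wrist"); np.save("k2.npy",p,allow_pickle=True); save(p,"k2.png")
x=[.5226,.0023,.003,-.256]; print(hullc(p,-152,-124,13,x), proj(p,fix2w([0,-.112,.08],x)[0]),look(p,"knob_grip"),look(p,"tail_rod"))
print(blob(p,*hullc(p,-152,-124,13,x)[0],60,75))
E
```

```text
time: 18.2
eef_pos: [0.4832, -0.1297, 0.0633]
eef_rot: [-2.315, -1.79, 0.235]
force: [-0.0, -0.8, 0.9]
width: 0.0854
grasp_force: 0.0
[ 0.44648835  0.71469736 -0.42296033  2.03633791  0.34664439  0.73164528
 -0.46474816] [0.1, 0.1, 0.1, -0.1, -0.3, 0.4]
(array([320.17271182, 288.63426757]), 5738.826537445188) (np.float64(320.18876455091674), np.float64(226.8611309428531)) [(0.92, [0.4944, -0.1218, 0.0946])] [(0.78, [0.49, -0.118, 0.0952])]
(array([319.11068363, 285.52352767]), array([ 285,  248,   68,   82, 3379], dtype=int32))
```

```bash
python3 -m creep '[[[0,0,0,0,0,0,0],[0,0,0,0,0,0,0],[0,0,0,0,0,0,0],[0,0,0,0,0,0,0],[0,0,0,0,0,0,0],[0,0,0,0,0,0,0],[0,0,0,0,0,0,0],[0,0,0,0,0,0,0],[0,0,0,0,0,0,0],[0,0,0,0,0,0,0]]]'
python3 - <<'E'
from h import *
s=status.state(); print(s["force"],s["eef_pos"]); np.save("g0.npy",s,allow_pickle=True)
E
```

```text
time: 19.35
eef_pos: [0.482, -0.1295, 0.0634]
eef_rot: [-2.315, -1.789, 0.238]
force: [-2.9, 0.8, 8.1]
width: 0.0241
grasp_force: 58.5
[-2.86512694  0.79026329  8.13242513] [ 0.48203607 -0.12952538  0.06344755]
```

```bash
python3 -m creep '[[[0,0,0,-2,0,0,0],[0,0,0,-5,0,0,0],[0,0,0,-8,0,0,0],[0,0,0,-11,0,0,0],[0,0,0,-14,0,0,0],[0,0,0,-17,0,0,0],[0,0,0,-20,0,0,0],[0,0,0,-23,0,0,0],[0,0,0,-26,0,0,0],[0,0,0,-28,0,0,0],[0,0,0,-28,0,0,0],[0,0,0,-28,0,0,0]]]'
python3 - <<'E'
from h import *
s=status.state(); g=np.load("g0.npy",allow_pickle=True).item(); fy=np.array([.2532,.9674,0]); print((s["eef_pos"]-g["eef_pos"])@fy*1000,(s["eef_pos"]-g["eef_pos"])*1000, np.dot(s["force"],fy),s["q"])
p=optics.get_image("wrist"); np.save("k3.npy",p,allow_pickle=True)
x=[.5226,.0023,.003,-.256]
for y in (-112,-108,-122,-132,-140): print(y,np.round(proj(p,fix2w([0,y/1000,.086],x)[0]),1))
u,v=map(int,proj(p,fix2w([0,-.120,.086],x)[0])); print(u,v)
f=p["frame"]; print([(r,f[r,u].tolist()) for r in range(v-25,min(v+60,400),1)])
E
```

```text
time: 20.55
eef_pos: [0.4755, -0.1539, 0.0635]
eef_rot: [-2.312, -1.789, 0.234]
force: [-2.0, 10.8, 6.2]
width: 0.0244
grasp_force: 58.5
-25.277693613173223 [-6.52926295e+00 -2.44205957e+01  3.66845307e-03] 9.948928119287437 [ 0.48970634  0.71430234 -0.42046399  2.03647489  0.35571283  0.73656279
 -0.42606363]
-112 [319.4 164.4]
-108 [319.4 152.8]
-122 [319.4 192.3]
-132 [319.4 219. ]
-140 [319.4 239.4]
319 186
[(161, [232, 228, 208]), (162, [232, 228, 207]), (163, [231, 228, 206]), (164, [227, 223, 200]), (165, [208, 203, 178]), (166, [233, 229, 208]), (167, [236, 231, 212]), (168, [235, 231, 213]), (169, [235, 231, 211]), (170, [235, 231, 211]), (171, [235, 231, 211]), (172, [235, 230, 210]), (173, [235, 231, 212]), (174, [236, 232, 214]), (175, [242, 238, 216]), (176, [211, 204, 180]), (177, [101, 99, 87]), (178, [44, 48, 43]), (179, [65, 65, 57]), (180, [195, 189, 167]), (181, [237, 234, 210]), (182, [235, 231, 212]), (183, [234, 230, 210]), (184, [233, 229, 209]), (185, [233, 229, 208]), (186, [233, 228, 207]), (187, [233, 229, 209]), (188, [232, 229, 208]), (189, [234, 230, 210
[... 641 characters left out ...]
5]), (217, [231, 227, 205]), (218, [231, 228, 206]), (219, [230, 227, 205]), (220, [230, 227, 204]), (221, [231, 226, 205]), (222, [231, 227, 205]), (223, [230, 226, 204]), (224, [231, 226, 205]), (225, [230, 226, 204]), (226, [231, 226, 205]), (227, [230, 226, 205]), (228, [230, 226, 204]), (229, [230, 226, 205]), (230, [231, 227, 205]), (231, [230, 226, 204]), (232, [231, 226, 205]), (233, [230, 226, 204]), (234, [230, 226, 203]), (235, [231, 226, 204]), (236, [230, 226, 204]), (237, [229, 226, 204]), (238, [229, 225, 203]), (239, [229, 225, 204]), (240, [230, 227, 204]), (241, [229, 226, 202]), (242, [229, 226, 202]), (243, [229, 226, 202]), (244, [229, 225, 202]), (245, [229, 225, 202])]
```

Travel reads 25.3 mm by the arm, and the rings in the picture agree at about 25. I pull on to 30.

```bash
python3 -m creep '[[[0,0,0,-2,0,0,0],[0,0,0,-4,0,0,0],[0,0,0,-5,0,0,0],[0,0,0,-5,0,0,0],[0,0,0,-5,0,0,0],[0,0,0,-5,0,0,0],[0,0,0,-5,0,0,0],[0,0,0,-5,0,0,0]]]'
cat > m.py <<'E'
from h import *
s=status.state(); g=np.load("g0.npy",allow_pickle=True).item(); fy=np.array([.2532,.9674,0]); print((s["eef_pos"]-g["eef_pos"])@fy*1000, np.dot(s["force"],fy),np.abs(s["dq"]).max())
p=optics.get_image("wrist"); np.save("k4.npy",p,allow_pickle=True)
x=[.5226,.0023,.003,-.256]
u,v=map(int,proj(p,fix2w([0,-.112,.086],x)[0])); print(u,v)
f=p["frame"]; print([(r,f[r,u].tolist()) for r in range(v-12,min(v+75,400)) if np.ptp(f[r,u].astype(int))>40 or f[r,u].max()<215])
save(p,"k4.png",(u-50,v-40,u+50,v+85),5) if v>40 else save(p,"k4.png")
E
python3 m.py
```

```text
time: 21.4
eef_pos: [0.4743, -0.1585, 0.0635]
eef_rot: [-2.312, -1.79, 0.234]
force: [-1.3, 10.9, 6.2]
width: 0.0239
grasp_force: 58.5
-29.964258246086352 10.274483531558364 0.002407374138653659
319 150
[(151, [250, 120, 106]), (152, [255, 62, 57]), (153, [255, 65, 57]), (154, [255, 67, 59]), (155, [255, 67, 60]), (156, [255, 68, 61]), (157, [255, 62, 55]), (158, [255, 66, 59]), (159, [254, 146, 130]), (176, [212, 205, 181]), (177, [102, 99, 87]), (178, [43, 44, 39]), (179, [67, 66, 58]), (180, [195, 189, 166]), (204, [125, 123, 108]), (205, [42, 46, 41]), (206, [47, 51, 44]), (207, [140, 137, 120])]
```

```bash
python3 - <<'E'
from h import *
from scipy.optimize import brentq
p=np.load("k4.npy",allow_pickle=True).item(); x=[.5226,.0023,.003,-.256]; t=np.radians(15)
def vv(y,r): return proj(p,fix2w([r*np.sin(t)/1000,y/1000,.08+r*np.cos(t)/1000],x)[0])[1]
Y=lambda v,r: brentq(lambda y:vv(y,r)-v,-160,-95)
for n,v,r in(("mouth",150.6,13.5),("red far",159.3,6),("ring20",178,6),("ring10",205.5,6)): print(n,Y(v,r).__round__(2))
E
```

```text
mouth -110.63
red far -114.87
ring20 -121.43
ring10 -131.49
```

View pics/k4.png

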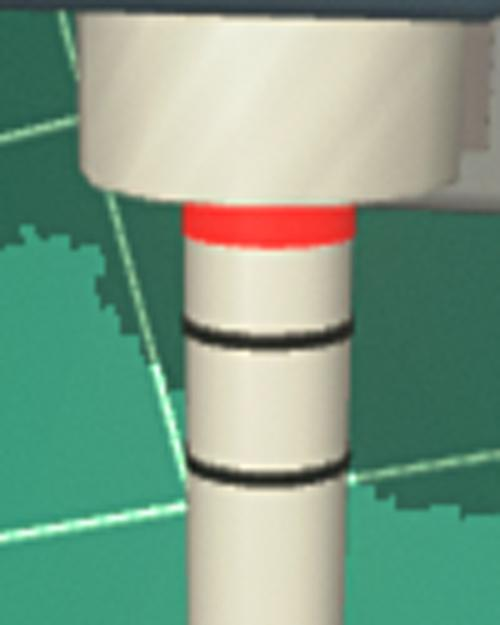

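The red ring (crop rows 205–245) touches the barrel edge. Corrected for the barrel lip hiding part of it, travel is about 30.1–30.3 mm. I add half a millimetre so the ring is surely out, then let the arm settle.

```bash
python3 -m creep '[[[0,0,0,-0.5,0,0,0],[0,0,0,-0.5,0,0,0],[0,0,0,-0.5,0,0,0],[0,0,0,-0.5,0,0,0],[0,0,0,-0.5,0,0,0],[0,0,0,-0.5,0,0,0],[0,0,0,-0.5,0,0,0],[0,0,0,-0.5,0,0,0],[0,0,0,-0.5,0,0,0],[0,0,0,-0.5,0,0,0]]]'; python3 m.py
```

```text
time: 22.45
eef_pos: [0.4742, -0.1588, 0.0634]
eef_rot: [-2.312, -1.79, 0.234]
force: [-0.9, 11.2, 6.4]
width: 0.0244
grasp_force: 58.5
-30.348909330513475 10.592763545208589 0.00201790953933399
319 149
[(150, [255, 107, 94]), (151, [255, 63, 56]), (152, [255, 65, 59]), (153, [255, 68, 60]), (154, [255, 67, 60]), (155, [255, 70, 62]), (156, [255, 67, 60]), (157, [255, 63, 57]), (158, [255, 67, 61]), (159, [254, 146, 129]), (176, [176, 172, 151]), (177, [78, 77, 68]), (178, [41, 42, 38]), (179, [80, 79, 69]), (204, [123, 121, 105]), (205, [42, 46, 40]), (206, [48, 50, 44]), (207, [141, 137, 121])]
```

Travel is 30.3–30.6 mm and steady. The spring force of 10.6 N matches, and there is no slip (rings unmoved relative to the hand).

```bash
python3 -c "
from rig import manip; print(manip.close_job())"
```

```text
the job is handed in; nothing more can be done
None
```

The index sleeve is clicked home at 4 and released, and the tailstock rod is held still about 30.4 mm out with the red ring just clear of the barrel; no move went near the house, blank, knife or pot, and the job is handed in.

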